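Press a reducing sleeve into a dry-block heater

ROBOT

A 6-joint arm with a two-finger parallel gripper is mounted at the origin on the work surface. World frame = base frame: x ahead of the robot, y to its left, z up, the work surface at z = 0. Lengths are in m, angles in degrees, forces in N, time in s.
With the tool pointing down it reaches from about 0.35 to 0.775 m from the base axis. Payload 5.5 kg.
Tool frame: the origin (TCP) lies on the centre line of the jaws, within the pads' length; the fingertips stand 11 mm ahead of it and the grasp point (between the pads) lies 8 mm behind it (r.tcp_to_tips is the z of the fingertips in the tool frame, in m); z points along the fingers, y is the line along which they close (so a half turn about z gives the same grasp; the last joint's range is limited). The gripper opens to 85 mm and grips with 20 to 120 N. Pads are 22 mm wide; open, the fingers measure 114 mm over their backs; the gripper's body (76 mm by 85 mm) begins 54 mm behind the grasp point. The pads swing forward as they close: fully open they stand 13 mm farther back than shut.
Start: joints at [68.377, 17.945, 2.641, 74.691, 0, 82.002], TCP at [0.135, 0.559, 0.203] pointing down, gripper open.
Joint ranges: [-158.12, 158.12], [-49.38, 96.58], [-58.88, 72.47], [-126.05, 133.96], [-84.25, 85.87], [-180, 180]. Speed limits (degrees/s): [147.25, 147.25, 180, 180, 180, 180].

INTERFACE

Orientations are given as a 3x3 rotation matrix whose columns are the frame's x, y, z axes.
In Python, from workcell import status, eyes, r gives the robot as it stands.
- The arm moves only by the tool apply_moves, never from a script. Its argument "commands" is a list of rows, each a list of 7 numbers: the shift along the tool's x, y, z scaled (see below), then the turn, a rotation vector about the tool's x, y, z scaled (see below), then the opening, from 0 (shut) to 1 (fully open). A call has 1 to 20 rows; each row shifts and turns the commanded pose from where the row before left it, along the tool's axes as they then stand; what a row does not reach is not made up. The controller multiplies each number of a shift by 0.04 m and each number of a turn by 0.08 rad. A row lasts 1/10 s, in which the tool goes at most 50 mm and 8.59 degrees, less where a joint would pass 70% of its speed; a pose out of reach is approached as far as the arm can. A call with a number of a shift or a turn outside -1 to 1 is refused whole. A call with a gripper value outside its range is refused whole. The fingers move at their own pace and stop on an object; the grip force is fixed at half the most. Time passes only in rows, so rows that do not move let the fingers close. It gives the time, the measured TCP pose, the force, the opening and the grip force at its end, in the units of the state.
- status.observe(): the state, without advancing time (a new reading comes with each control period).
- eyes.grab_frame(name): name is "side" or "top"; returns a dict with "pixels" (480x640x3 uint8, red, green, blue), "mtx" (3x3 intrinsics, pixels), "k1" (the pictures are not rectified: a ray, as slopes to the right and down, at radius r is drawn at 1 + k1 r^2 times it, then the intrinsics apply), "position" and "rotation" of the camera in the world. Camera axes: x right, y down, z forward; pixel columns grow to the right and rows downward; lengths in m; the calibration is good to about 2 mm. A picture is of the moment at which its call begins. There is no depth.
- r.finish_job(): hands the job in; it is judged then, once.
The state is a dict: "t": time; "qpos": joint angles; "dq": joint speeds; "joint_torque": joint torques, N m; "eef_pos": TCP position; "orientation": TCP orientation; "ft_force": force on the tool from outside, world axes, zero at the start; "torque": the same for the moment, N m; "gripper_width": finger opening in m; "finger_force": force on a finger pad.
Only numpy, scipy, OpenCV 4.12 (cv2) and the standard library are available. Lean on these libraries where they do the work, as an engineer would, in place of code of your own. Each camera call takes 0.05 s, during which the arm holds its last target. There are 200 camera calls.

TASK

One well of the dry-block heater is still empty. Take the narrow open-topped brass sleeve from the grey rack, the same kind as the two already in the heater, and press it upright into the empty well until its collar sits flush on the aluminium block, then let go. Leave the wide sleeve and the tall solid plug in the rack.

Things in the scene. Friction and masses are not known exactly. Their poses are not given: they have to be found in the camera images.
- sleeve_mid (a point): Narrow brass sleeve, 58 mm tall, upright in a hole of the fixed rack. Shank 26 mm thick, 28 long, tapering to 14 mm at the foot; collar 46 mm wide, 6 thick, resting on the rack; boss to grip above it, 30 mm wide, 24 high, with a 17 mm hole. 0.22 kg. Point: on its axis, half-way up, 1 mm above the collar's underside, 5 below its top. z up; in the rack y runs along the row, x across.
- well_mouth (a point): Centre of the empty well's mouth, in the top face of the fixed heater's block. Well 29 mm wide; 18 mm down the sleeve's foot meets a stiff seat: 10 to 15 N pushes it down the last 10 mm, until the collar meets the block, and it stays there. z up; the row of wells runs along y: filled ones at 70 and 140 mm towards -y, bosses 30 mm above the block. Block 110 mm across x.
- wide_sleeve_mid (a point): Wide brass sleeve that stays in the rack: collar 58 mm, boss 48 mm wide with a 36 mm hole, shank 32 mm (too thick for the well), 58 mm tall. Point: on its axis, half-way up. The grey rack is 85 x 260 mm, 40 high, with three 34 mm holes 80 mm apart.
- plug_mid (a point): Solid brass plug that stays in the rack: collar 46 mm, slim solid stem 22 mm wide standing 46 mm above the collar, shank 32 mm (too thick for the well), 80 mm tall. Point: on its axis, half-way up.
Things that resemble listed ones, but are neither listed nor needed, are in the scene too. Leave any turquoise or white look-alike of the part that bears sleeve_mid alone.

How it is judged (in metres and radians):
At the end, for the whole second after the job is handed in: The narrow sleeve is in the empty well, upright within 10 degrees and centred within 10 mm, with its collar down on the block (less than 3 mm gap), released; the wide sleeve and the plug are in their places in the rack (moved less than 30 mm) (z of sleeve_mid in the frame of well_mouth below 0.004 m and horizontal distance between sleeve_mid and well_mouth below 0.01 m and angle between sleeve_mid's own z axis and vertical below 0.17 rad and distance of each of wide_sleeve_mid, plug_mid from where it was at the start of the episode below 0.03 m); the robot touches nothing.
It also fails if it takes over 43 s, if anything falls off the work surface, if the arm or the gripper's body presses on something with over 40 N, if the wrist force passes 120 N, or if a joint passes its speed limit or range.

## Working session

There is one attempt and no reset: what is moved stays moved. The work goes in short steps, Python scripts to look and compute and a tool call to move; the robot and the scene stay as the last step left them, time stands still between calls to the robot, and variables do not carry over. Pictures are saved under pics/ and viewed, at most 10 in all, crops included, and the job is handed in when it is done.

Besides the shell and the picture viewer there is one more tool, called after "Emit:" by a JSON object that holds its "fn" and its "kwargs", one argument or row to a line. apply_moves: Moves the arm, as the interface text tells. Its arguments: {"type":"object","properties":{"commands":{"type":"array","items":{"type":"array","items":{"type":"number"}}}},"required":["commands"]}

```bash
mkdir -p pics; python3 - <<'E'
from workcell import status, eyes, r
import cv2,pickle
for n in ("side","top"):
    f=eyes.grab_frame(n); cv2.imwrite(f"pics/{n}0.png",f["pixels"][:,:,::-1]); print(n,f["mtx"],f["k1"],f["position"],f["rotation"])
    pickle.dump(f,open(n+"0.pkl","wb"))
s=status.observe(); print(s["t"],s["eef_pos"],s["orientation"],s["ft_force"],s["gripper_width"])
E
```

```text
side [[600.8998902    0.         315.92013844]
 [  0.         600.8998902  230.53487515]
 [  0.           0.           1.        ]] -0.16048488761033905 [-0.12444213 -0.58140641  0.91575583] [[ 0.68756389 -0.51131827  0.5155672 ]
 [-0.72608315 -0.4766168   0.49562051]
 [-0.00769184 -0.71511542 -0.69896407]]
top [[510.69700809   0.         315.96064094]
 [  0.         510.69700809 240.36954827]
 [  0.           0.           1.        ]] -0.07783237136989052 [ 0.31764106 -0.00394776  0.96444369] [[ 0.05988001 -0.97708244  0.20426522]
 [-0.99820157 -0.05803266  0.01502767]
 [-0.00282922 -0.20479773 -0.97880023]]
0.1 [0.13527318 0.55835255 0.20219732] [[-9.71863395e-01  2.35544506e-01 -5.71573250e-04]
 [ 2.35545117e-01  9.71862226e-01 -1.52060568e-03]
 [ 1.97320136e-04 -1.61245229e-03 -9.99998681e-01]] [ 0.14212922 -0.75453801  0.41273039] 0.08565385701764618
```

View pics/side0.png

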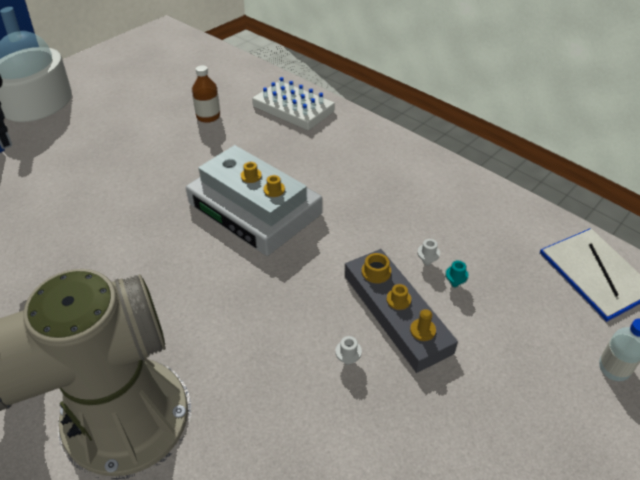

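View pics/top0.png

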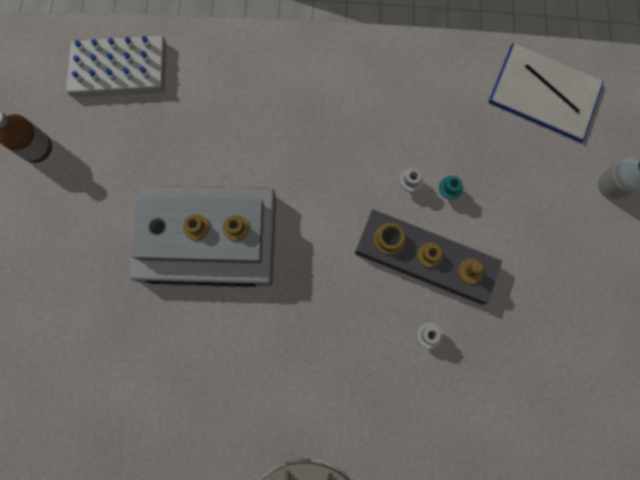

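Side view: the narrow sleeve is the middle one in the rack at about (400,293), with the empty well at (229,163). Top view: sleeve at (432,253), empty well at (157,226), filled wells at (195,227) and (235,228). I'll enlarge these spots for exact centres.

```bash
cat > h.py <<'E'
import numpy as np,cv2
def ray(f,u,v):
    d=np.array([f["k1"],0,0,0.])
    x,y=cv2.undistortPoints(np.array([[[u,v]]],float),f["mtx"],d)[0,0]
    w=np.array(f["rotation"])@[x,y,1]; return np.array(f["position"]),w/np.linalg.norm(w)
def atz(f,u,v,z):
    p,d=ray(f,u,v); return p+d*(z-p[2])/d[2]
def tri(a,b):
    (p,d),(q,e)=a,b
    s=np.linalg.lstsq(np.c_[d,-e],q-p,rcond=None)[0]
    A,B=p+d*s[0],q+e*s[1]; return (A+B)/2,np.linalg.norm(A-B)
E
python3 - <<'E'
import pickle,cv2,numpy as np
S=pickle.load(open("side0.pkl","rb"));T=pickle.load(open("top0.pkl","rb"))
def c(f,u,v,h=25):
    a=f["pixels"][v-h:v+h,u-h:u+h,::-1]; a=cv2.resize(a,(400,300) if 0 else (300,300),interpolation=cv2.INTER_CUBIC)
    return cv2.convertScaleAbs(a,alpha=1.5)
m=np.vstack([np.hstack([c(S,400,293),c(S,229,163)]),np.hstack([c(T,432,253),c(T,157,226)])])
for i in range(0,600,60): m[i,::6]=(0,255,0); m[::6,i]=(0,255,0)
cv2.imwrite("pics/m0.png",m)
E
```

```text
(no output)
```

View pics/m0.png

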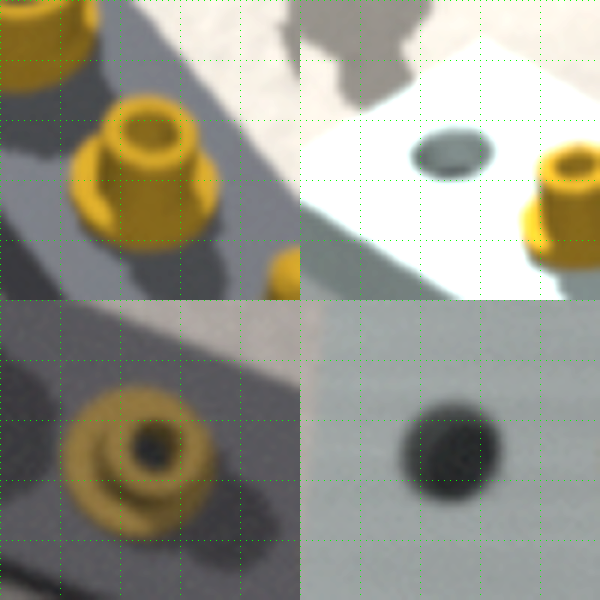

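The mosaic shows: side boss rim centred at (399.6,289.4), side well at (229.1,163.2), top boss rim at (432.3,252.1), top collar at (429.8,254.6), and top well at (156.8,225.9).

```bash
python3 - <<'E'
import pickle,numpy as np
from h import *
np.set_printoptions(precision=4,suppress=True)
S=pickle.load(open("side0.pkl","rb"));T=pickle.load(open("top0.pkl","rb"))
print("boss",tri(ray(S,399.6,289.4),ray(T,432.3,252.1)),atz(S,399.6,289.4,.07),atz(T,432.3,252.1,.07),"collar",atz(T,429.8,254.6,.046))
w=tri(ray(S,229.1,163.2),ray(T,156.8,225.9));print("well",w,[ (atz(S,229.1,163.2,z),atz(T,156.8,225.9,z)) for z in(.1,.11,.12)])
z=w[0][2]
for n,u,v,zz in (("f1",193.5,224.5,z+.03),("f2",233.5,226,z+.03),("wide",391,236,.07),("plug",475,267,.086)): print(n,atz(T,u,v,zz))
E
```

```text
boss (array([ 0.4952, -0.1992,  0.0666]), np.float64(0.0017354795172372297)) [ 0.4919 -0.2003  0.07  ] [ 0.4953 -0.199   0.07  ] collar [ 0.4951 -0.1997  0.046 ]
well (array([0.5088, 0.2934, 0.0906]), np.float64(0.0015687610958308065)) [(array([0.501 , 0.2839, 0.1   ]), array([0.5074, 0.2897, 0.1   ])), (array([0.4934, 0.2733, 0.11  ]), array([0.5052, 0.2863, 0.11  ])), (array([0.4857, 0.2627, 0.12  ]), array([0.503 , 0.2829, 0.12  ]))]
f1 [0.509  0.2195 0.1206]
f2 [0.5104 0.1506 0.1206]
wide [ 0.5203 -0.1242  0.07  ]
plug [ 0.4699 -0.2712  0.086 ]
```

```bash
cat >> h.py <<'E'
from scipy.spatial.transform import Rotation as Ro
def sim(p,R,rows):
    p=np.array(p,float);R=np.array(R,float);o=[p.copy()]
    for w in rows:
        p=p+R@np.array(w[:3])*.04; R=R@Ro.from_rotvec(np.array(w[3:6])*.08).as_matrix(); o.append(p.copy())
    return p,R,np.array(o)
def yaw(R): return np.degrees(np.arctan2(R[1,1],R[0,1]))
E
python3 - <<'E'
from workcell import status,r
from h import *
np.set_printoptions(precision=4,suppress=True)
print(r.tcp_to_tips)
s=status.observe();p,R=s["eef_pos"],s["orientation"]
from scipy.optimize import least_squares
T=np.array([.495,-.1993,.2]);
row=lambda a:[[a[0],a[1],0,0,0,.867,1]]*24
a=least_squares(lambda a:sim(p,R,row(a))[0][:2]-T[:2],[.3,-.9]).x
print(a)
q,Q,o=sim(p,R,row(np.round(a,2)));print(q,yaw(Q),np.hypot(o[:,0],o[:,1]).round(2))
E
```

```text
0.011
[-0.979  -0.0904]
[ 0.4958 -0.1999  0.2031] -19.000597410483046 [0.57 0.57 0.57 0.57 0.57 0.56 0.56 0.56 0.56 0.55 0.55 0.55 0.55 0.55
 0.54 0.54 0.54 0.54 0.54 0.54 0.54 0.54 0.54 0.53 0.53]
```

Emit:
{"fn": "apply_moves", "kwargs": {
  "commands": [
    [-0.98,-0.09,0,0,0,0.867,1],
    [-0.98,-0.09,0,0,0,0.867,1],
    [-0.98,-0.09,0,0,0,0.867,1],
    [-0.98,-0.09,0,0,0,0.867,1],
    [-0.98,-0.09,0,0,0,0.867,1],
    [-0.98,-0.09,0,0,0,0.867,1],
    [-0.98,-0.09,0,0,0,0.867,1],
    [-0.98,-0.09,0,0,0,0.867,1],
    [-0.98,-0.09,0,0,0,0.867,1],
    [-0.98,-0.09,0,0,0,0.867,1],
    [-0.98,-0.09,0,0,0,0.867,1],
    [-0.98,-0.09,0,0,0,0.867,1],
    [-0.98,-0.09,0,0,0,0.867,1],
    [-0.98,-0.09,0,0,0,0.867,1],
    [-0.98,-0.09,0,0,0,0.867,1],
    [-0.98,-0.09,0,0,0,0.867,1],
    [-0.98,-0.09,0,0,0,0.867,1],
    [-0.98,-0.09,0,0,0,0.867,1],
    [-0.98,-0.09,0,0,0,0.867,1],
    [-0.98,-0.09,0,0,0,0.867,1]
  ]
}}

```text
t: 2.1
eef_pos: [0.5345, -0.0489, 0.2024]
orientation: [[0.057, 0.998, -0.001], [0.998, -0.057, 0.0], [0.0, -0.001, -1.0]]
ft_force: [-0.1, -0.5, 0.3]
gripper_width: 0.0851
finger_force: 0.0
```

Emit:
{"fn": "apply_moves", "kwargs": {
  "commands": [
    [-0.98,-0.09,0,0,0,0.867,1],
    [-0.98,-0.09,0,0,0,0.867,1],
    [-0.98,-0.09,0,0,0,0.867,1],
    [-0.98,-0.09,0,0,0,0.867,1],
    [0,0,0,0,0,0,1],
    [0,0,0,0,0,0,1]
  ]
}}

```text
t: 2.7
eef_pos: [0.4954, -0.1999, 0.2025]
orientation: [[0.327, 0.945, -0.001], [0.945, -0.327, 0.001], [0.001, -0.001, -1.0]]
ft_force: [-0.6, 0.6, -0.1]
gripper_width: 0.0856
finger_force: 0.0
```

```bash
python3 - <<'E'
from workcell import status,eyes
from h import *
import pickle
np.set_printoptions(precision=4,suppress=True)
s=status.observe();R=np.array(s["orientation"]);print(s["t"],s["eef_pos"],yaw(R),R[:,2],s["ft_force"])
T=np.array([.4952,-.1995,.11]);print((R.T@(T-s["eef_pos"]))/.04)
f=eyes.grab_frame("side");cv2.imwrite("pics/side1.png",cv2.resize(f["pixels"][180:400,270:550,::-1],(763,600)))
E
```

```text
2.7 [ 0.4954 -0.1999  0.2025] -19.09982832535934 [-0.0007  0.001  -1.    ] [-0.6141  0.5507 -0.1073]
[ 0.0064 -0.0044  2.3129]
```

View pics/side1.png

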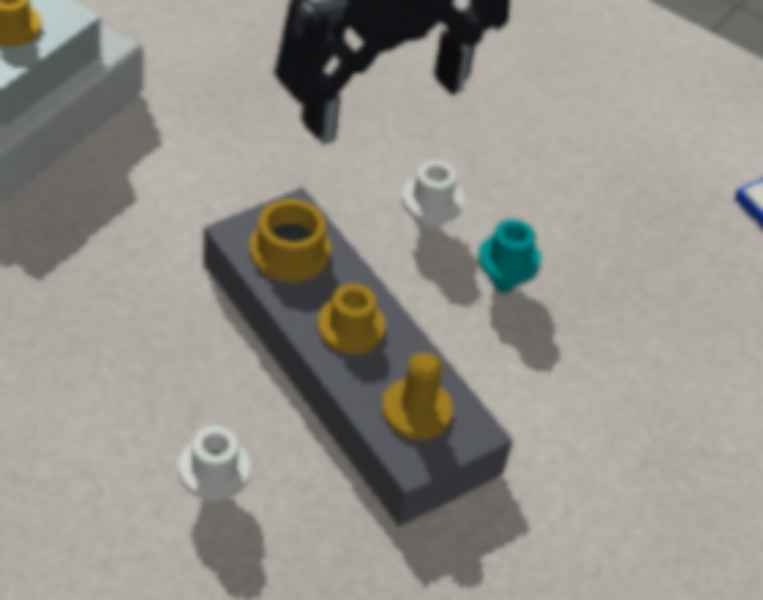

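The gripper hovers open across the row, centred on the narrow sleeve, and the look-alikes are clear of the fingers. Descend and close.

Emit:
{"fn": "apply_moves", "kwargs": {
  "commands": [
    [0,0,0.7,0,0,0,1],
    [0,0,0.7,0,0,0,1],
    [0,0,0.7,0,0,0,1],
    [0,0,0.6,0,0,0,1],
    [0,0,0.4,0,0,0,1],
    [0,0,0.25,0,0,0,1],
    [0,0,0.14,0,0,0,1],
    [0,0,0,0,0,0,1],
    [0,0,0,0,0,0,1]
  ]
}}

```text
t: 3.65
eef_pos: [0.4966, -0.1993, 0.0641]
orientation: [[0.325, 0.946, 0.001], [0.946, -0.325, -0.0], [-0.0, 0.001, -1.0]]
ft_force: [-0.3, 0.0, -0.3]
gripper_width: 0.0853
finger_force: 0.0
```

Emit:
{"fn": "apply_moves", "kwargs": {
  "commands": [
    [0,0,0,0,0,0,0.6],
    [0,0,0,0,0,0,0.5],
    [0,0,0,0,0,0,0.4],
    [0,0,0,0,0,0,0.3],
    [0,0,0,0,0,0,0],
    [0,0,0,0,0,0,0],
    [0,0,0,0,0,0,0],
    [0,0,0,0,0,0,0]
  ]
}}

```text
t: 4.45
eef_pos: [0.4959, -0.1994, 0.0633]
orientation: [[0.326, 0.946, -0.0], [0.946, -0.326, 0.0], [0.0, -0.0, -1.0]]
ft_force: [0.4, 0.3, -0.3]
gripper_width: -0.0001
finger_force: 0.0
```

```bash
python3 - <<'E'
from workcell import status,eyes
from h import *
a=[cv2.resize(eyes.grab_frame(n)["pixels"][y:y+150,x:x+100,::-1],(400,600),interpolation=cv2.INTER_CUBIC) for n,x,y in(("side",350,200),("top",390,180))]
cv2.imwrite("pics/g.png",cv2.convertScaleAbs(np.hstack(a),alpha=1.5))
E
```

```text
(no output)
```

View pics/g.png

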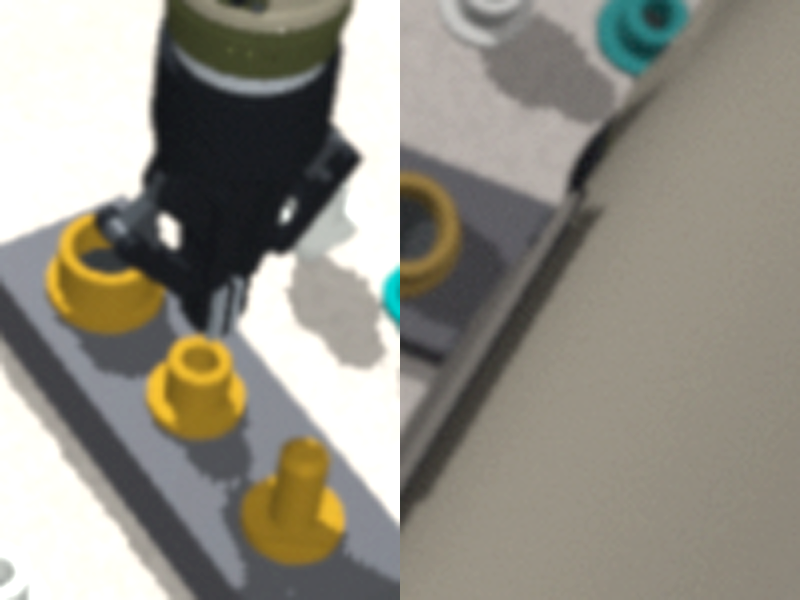

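The shut fingertips are at side pixel ≈(405,282), just above or behind the sleeve's rim, so I missed it. I'll check the projection against the measured pose.

```bash
python3 - <<'E'
import pickle
from workcell import status
from h import *
np.set_printoptions(precision=4,suppress=True)
S=pickle.load(open("side0.pkl","rb"));T=pickle.load(open("top0.pkl","rb"))
def pr(f,P):
    R=np.array(f["rotation"]);return cv2.projectPoints((R.T@(np.array(P)-f["position"])).reshape(1,1,3),np.zeros(3),np.zeros(3),f["mtx"],np.array([f["k1"],0,0,0.]))[0].ravel()
s=status.observe();p=s["eef_pos"];print(p,s["qpos"])
for d in(.011,0,-.008):print(pr(S,p-[0,0,d]))
print("tips at z",[(z,atz(S,405,282,z)) for z in(.05,.06,.07,.08,.09)])
print("rack corners", atz(S,455,345,.04),atz(T,499,264,.04),atz(S,418,353,.04),atz(T,486,288,.04))
print(pr(S,[.4952,-.1995,.07]),pr(S,[.4952,-.1995,.04]))
E
```

```text
[ 0.4959 -0.1994  0.0634] [-30.5112  18.3333 -17.2435  54.4238   0.0062  78.4879]
[399.6468 294.0116]
[400.198 290.207]
[400.6031 287.4052]
tips at z [(0.05, array([ 0.528 , -0.1876,  0.05  ])), (0.06, array([ 0.5205, -0.1921,  0.06  ])), (0.07, array([ 0.5129, -0.1967,  0.07  ])), (0.08, array([ 0.5054, -0.2012,  0.08  ])), (0.09, array([ 0.4978, -0.2058,  0.09  ]))]
rack corners [ 0.4791 -0.3383  0.04  ] [ 0.4861 -0.3302  0.04  ] [ 0.4213 -0.2998  0.04  ] [ 0.4401 -0.3056  0.04  ]
[400.3408 288.1495] [398.845  298.4865]
```

```bash
cat >> h.py <<'E'
def pr(f,P):
    R=np.array(f["rotation"]);return cv2.projectPoints((R.T@(np.array(P)-f["position"])).reshape(1,1,3),np.zeros(3),np.zeros(3),f["mtx"],np.array([f["k1"],0,0,0.]))[0].ravel()
E
python3 - <<'E'
import pickle
from h import *
np.set_printoptions(precision=4,suppress=True)
S=pickle.load(open("side0.pkl","rb"))
y=np.array([.945,-.327,0])
for z in(.1915,.2045,.2125,.2225):
    for s in(-1,1): print(z,s,pr(S,np.array([.4954,-.1999,z])+s*y*.046))
E
ls .; python3 -c "
from workcell import r;print([a for a in dir(r) if a[0]!='_'])"
```

```text
0.1915 -1 [384.2341 251.0497]
0.1915 1 [429.3649 232.9132]
0.2045 -1 [384.8037 245.6135]
0.2045 1 [430.3048 227.4937]
0.2125 -1 [385.1585 242.2178]
0.2125 1 [430.8899 224.111 ]
0.2225 -1 [385.6066 237.9184]
0.2225 1 [431.6285 219.8308]
h.py
pics
side0.pkl
top0.pkl
['MotionError', 'finish_job', 'tcp_to_tips']
```

The fingers sit about (+5,−12) px from the prediction in both poses. That means a constant offset between the robot's reported pose and the cameras. I'll lift the shut gripper and measure the offset from several places, including above the well.

Emit:
{"fn": "apply_moves", "kwargs": {
  "commands": [
    [0,0,-0.8,0,0,0,0],
    [0,0,-0.9,0,0,0,0],
    [0,0,-0.9,0,0,0,0],
    [0,0,-0.8,0,0,0,0],
    [0,0,0,0,0,0,0],
    [0,0,0,0,0,0,0]
  ]
}}

```text
t: 5.15
eef_pos: [0.4965, -0.1997, 0.2001]
orientation: [[0.326, 0.946, 0.002], [0.946, -0.326, -0.001], [-0.0, 0.002, -1.0]]
ft_force: [-0.4, -0.5, -0.8]
gripper_width: 0.0001
finger_force: 0.0
```

```bash
cat > snap.py <<'E'
import sys,pickle
from workcell import status,eyes
s=status.observe();pickle.dump((s,eyes.grab_frame("side"),eyes.grab_frame("top")),open(sys.argv[1],"wb"));print(s["eef_pos"],s["ft_force"])
E
python3 snap.py a.pkl
```

```text
[ 0.49647261 -0.19969625  0.2000697 ] [-0.44643466 -0.46366502 -0.79376783]
```

Emit:
{"fn": "apply_moves", "kwargs": {
  "commands": [
    [0.97,-0.31,0,0,0,0,0],
    [0.97,-0.31,0,0,0,0,0],
    [0.97,-0.31,0,0,0,0,0],
    [0.97,-0.31,0,0,0,0,0],
    [0.97,-0.31,0,0,0,0,0],
    [0.97,-0.31,0,0,0,0,0],
    [0,0,0,0,0,0,0],
    [0,0,0,0,0,0,0]
  ]
}}

```text
t: 6.05
eef_pos: [0.5005, 0.0457, 0.1981]
orientation: [[0.323, 0.946, -0.002], [0.946, -0.323, -0.0], [-0.001, -0.002, -1.0]]
ft_force: [-0.0, -0.2, 0.2]
gripper_width: 0.0003
finger_force: 0.0
```

```bash
python3 snap.py b.pkl
```

```text
[0.50051292 0.0457375  0.19807035] [-0.0087385  -0.20532574  0.23096678]
```

Emit:
{"fn": "apply_moves", "kwargs": {
  "commands": [
    [0.97,-0.31,0,0,0,0,0],
    [0.97,-0.31,0,0,0,0,0],
    [0.97,-0.31,0,0,0,0,0],
    [0.97,-0.31,0,0,0,0,0],
    [0.97,-0.31,0,0,0,0,0],
    [0.97,-0.31,0,0,0,0,0],
    [0,0,0,0,0,-0.83,0],
    [0,0,0,0,0,-0.83,0],
    [0,0,0,0,0,-0.83,0],
    [0,0,0,0,0,-0.83,0],
    [0,0,0,0,0,-0.83,0],
    [0,0,0,0,0,0,0],
    [0,0,0,0,0,0,0]
  ]
}}

```text
t: 7.45
eef_pos: [0.5074, 0.2881, 0.1991]
orientation: [[0.003, 1.0, -0.0], [1.0, -0.003, -0.0], [-0.0, -0.0, -1.0]]
ft_force: [-0.0, -0.1, -1.1]
gripper_width: 0.0003
finger_force: 0.0
```

```bash
python3 snap.py c.pkl; python3 - <<'E'
import pickle
from h import *
rows=[]
for k in(1,2):
    row=[]
    for n in"abc":
        d=pickle.load(open(n+".pkl","rb"));f=d[k];P=d[0]["eef_pos"]-np.array([0,0,.011]);q=pr(f,P);print(n,k,q)
        u,v=np.clip(q.round().astype(int),[33,33],[606,446]);print(u-33,v-33)
        m=cv2.resize(f["pixels"][v-33:v+33,u-33:u+33,::-1],(264,264),interpolation=cv2.INTER_CUBIC)
        row.append(cv2.convertScaleAbs(m,alpha=1.8))
    rows.append(np.hstack(row))
cv2.imwrite("pics/off.png",np.vstack(rows))
E
```

```text
[0.5074228  0.2880672  0.19908762] [-0.00452157 -0.11398671 -1.13362907]
a 1 [407.34186279 242.45136246]
374 209
b 1 [305.38253232 179.38190644]
272 146
c 1 [225.84995302 128.287939  ]
193 95
a 2 [449.46483971 237.43503913]
416 204
b 2 [292.67035135 226.08080643]
260 193
c 2 [140.90076319 213.04388805]
108 180
```

View pics/off.png

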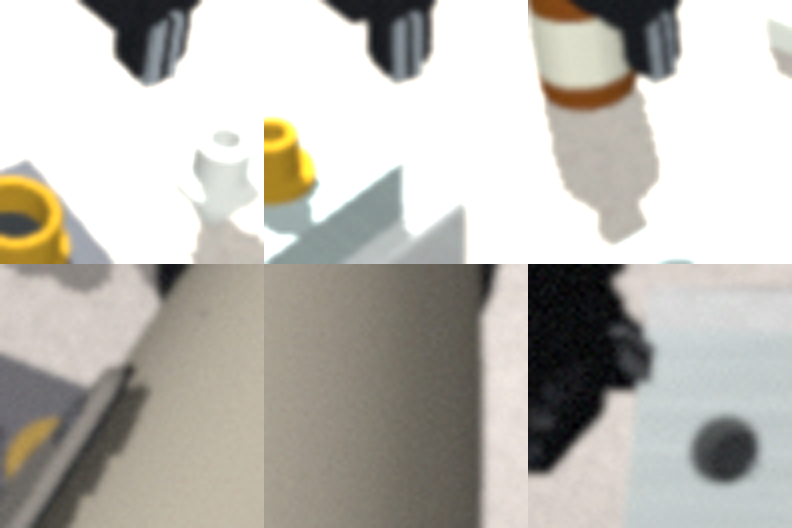

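In the side crops the tips sit about 13 px above the predicted centre. In the top crop at the well, the tips' near edge is at ≈(138.5,204), against a prediction of ≈(141,213). I'll triangulate that point.

```bash
python3 - <<'E'
import pickle
from h import *
np.set_printoptions(precision=4,suppress=True)
s,S,T=pickle.load(open("c.pkl","rb"))
for us in((226,114),(227.3,114)):
  for ut in((138.5,204),(136.5,204)):
    P,e=tri(ray(S,*us),ray(T,*ut));print(P,e,P-s["eef_pos"]-[0,-.011,-.011])
print(s["qpos"])
for n,us in(("a",(374+156/4,209+80/4)),("b",(272+138/4,146+80/4)),("c",(193+134/4,95+77/4))):
    s,S,T=pickle.load(open(n+".pkl","rb"));x=np.array(s["orientation"])[:,0]
    for z in(0,.01,.02): print(n,z,(atz(S,*us,s["eef_pos"][2]-.011+z)-s["eef_pos"]+x*.011)[:2])
print(pr(S,[0,0,0]),pr(T,[0,0,0]), pr(S,[0,0,.05]))
E
```

```text
[0.5101 0.2807 0.2263] 0.0047817097865782525 [0.0026 0.0037 0.0383]
[0.5112 0.2841 0.2242] 0.0027801975101054252 [0.0038 0.007  0.0361]
[0.5112 0.2801 0.2259] 0.0021005515224169426 [0.0038 0.003  0.0378]
[0.5124 0.2834 0.2238] 8.953673109381002e-05 [0.005  0.0063 0.0357]
[ 21.7037  18.9827   3.5445  74.5868  -0.0005 111.8921]
a 0 [0.0366 0.0231]
a 0.01 [0.0276 0.0177]
a 0.02 [0.0186 0.0122]
b 0 [0.0345 0.0374]
b 0.01 [0.0255 0.0285]
b 0.02 [0.0165 0.0195]
c 0 [0.036  0.0515]
c 0.01 [0.0268 0.039 ]
c 0.02 [0.0176 0.0265]
[123.1199 414.3194] [304.5135 527.5893] [115.6103 399.5468]
```

```bash
python3 - <<'E'
import pickle
from h import *
from scipy.optimize import least_squares
np.set_printoptions(precision=4,suppress=True)
obs=[("a",1,(374+156/4,209+80/4)),("b",1,(272+138/4,146+80/4)),("c",1,(193+134/4,95+77/4)),("c",2,(137.5,204))]
D={n:pickle.load(open(n+".pkl","rb")) for n in"abc"}
def res(o):
    out=[]
    for n,k,u in obs:
        s=D[n][0];R=np.array(s["orientation"]);out+=list(pr(D[n][k],s["eef_pos"]-R[:,0]*.011+[0,0,-.011]+o)-u)
    return out
q=least_squares(res,[0,0,.03]);print(q.x,np.array(q.fun))
E
```

```text
[0.004  0.0049 0.0358] [-0.7275 -0.2383  0.7932 -0.3261  0.8748  0.1586 -0.2134  0.7209]
```

The fit is consistent: the real tips are offset by (+4,+5,+36) mm from the reported pose, so I closed above the boss. I'll go back using that correction.

Emit:
{"fn": "apply_moves", "kwargs": {
  "commands": [
    [-0.947,-0.03,0,0,0,0,1],
    [-0.947,-0.03,0,0,0,0,1],
    [-0.947,-0.03,0,0,0,0,1],
    [-0.947,-0.03,0,0,0,0,1],
    [-0.947,-0.03,0,0,0,0,1],
    [-0.947,-0.03,0,0,0,0,1],
    [-0.947,-0.03,0,0,0,0,1],
    [-0.947,-0.03,0,0,0,0,1],
    [-0.947,-0.03,0,0,0,0,1],
    [-0.947,-0.03,0,0,0,0,1],
    [-0.947,-0.03,0,0,0,0,1],
    [-0.947,-0.03,0,0,0,0,1],
    [-0.947,-0.03,0,0,0,0,1],
    [0,0,0,0,0,0.83,1],
    [0,0,0,0,0,0.83,1],
    [0,0,0,0,0,0.83,1],
    [0,0,0,0,0,0.83,1],
    [0,0,0,0,0,0.83,1],
    [0,0,0,0,0,0,1],
    [0,0,0,0,0,0,1]
  ]
}}

```text
t: 9.55
eef_pos: [0.4914, -0.2033, 0.1994]
orientation: [[0.325, 0.946, 0.0], [0.946, -0.325, 0.0], [0.0, 0.0, -1.0]]
ft_force: [-0.8, 0.0, -0.4]
gripper_width: 0.085
finger_force: 0.0
```

Emit:
{"fn": "apply_moves", "kwargs": {
  "commands": [
    [0,0,0.9,0,0,0,1],
    [0,0,0.9,0,0,0,1],
    [0,0,0.8,0,0,0,1],
    [0,0,0.5,0,0,0,1],
    [0,0,0.3,0,0,0,1],
    [0,0,0.2,0,0,0,1],
    [0,0,0.2,0,0,0,1],
    [0,0,0,0,0,0,1]
  ]
}}

```text
t: 10.35
eef_pos: [0.4914, -0.2031, 0.0471]
orientation: [[0.325, 0.946, -0.0], [0.946, -0.325, 0.0], [0.0, -0.0, -1.0]]
ft_force: [-1.2, -0.3, 0.2]
gripper_width: 0.0853
finger_force: 0.0
```

Emit:
{"fn": "apply_moves", "kwargs": {
  "commands": [
    [0,0,0.15,0,0,0,1],
    [0,0,0.15,0,0,0,1],
    [0,0,0.1,0,0,0,1],
    [0,0,0.12,0,0,0,1],
    [0,0,0,0,0,0,0.7],
    [0,0,0,0,0,0,0.6],
    [0,0,0,0,0,0,0.5],
    [0,0,0,0,0,0,0.45]
  ]
}}

```text
t: 11.15
eef_pos: [0.4916, -0.2032, 0.0268]
orientation: [[0.326, 0.946, 0.0], [0.946, -0.326, -0.0], [0.0, 0.0, -1.0]]
ft_force: [-0.4, 0.3, -0.3]
gripper_width: 0.0383
finger_force: 0.0
```

Emit:
{"fn": "apply_moves", "kwargs": {
  "commands": [
    [0,0,0,0,0,0,0.35],
    [0,0,0,0,0,0,0.3],
    [0,0,0,0,0,0,0],
    [0,0,0,0,0,0,0],
    [0,0,0,0,0,0,0]
  ]
}}

```text
t: 11.65
eef_pos: [0.4915, -0.2032, 0.0271]
orientation: [[0.326, 0.945, 0.0], [0.945, -0.326, -0.0], [-0.0, 0.0, -1.0]]
ft_force: [-2.2, 0.6, 6.0]
gripper_width: 0.0274
finger_force: 58.9
```

```bash
python3 snap.py d.pkl
```

```text
[ 0.49145385 -0.20319953  0.0271055 ] [-2.18528383  0.55317227  6.03774695]
```

Gripped at 59 N. Lift and look.

Emit:
{"fn": "apply_moves", "kwargs": {
  "commands": [
    [0,0,-0.2,0,0,0,0],
    [0,0,-0.4,0,0,0,0],
    [0,0,-0.6,0,0,0,0],
    [0,0,-0.8,0,0,0,0],
    [0,0,-0.8,0,0,0,0],
    [0,0,-0.8,0,0,0,0],
    [0,0,-0.8,0,0,0,0],
    [0,0,0,0,0,0,0],
    [0,0,0,0,0,0,0]
  ]
}}

```text
t: 12.65
eef_pos: [0.4917, -0.2033, 0.2028]
orientation: [[0.326, 0.946, 0.001], [0.946, -0.326, -0.0], [-0.0, 0.001, -1.0]]
ft_force: [-0.1, 1.3, -3.9]
gripper_width: 0.0276
finger_force: 59.6
```

```bash
python3 snap.py e.pkl; python3 - <<'E'
import pickle
from h import *
row=[]
for n,x,y in(("d",350,220),("e",350,150)):
    d=pickle.load(open(n+".pkl","rb"));print(d[0]["gripper_width"],d[0]["finger_force"])
    row.append(cv2.convertScaleAbs(cv2.resize(d[1]["pixels"][y:y+120,x:x+80,::-1],(400,600),interpolation=cv2.INTER_CUBIC),alpha=1.5))
cv2.imwrite("pics/lift.png",np.hstack(row))
E
```

```text
[ 0.49170396 -0.20328014  0.20282343] [-0.11375076  1.32149222 -3.85944562]
0.02743710918928962 58.85356843471527
0.027582226190817807 59.56533372402191
```

View pics/lift.png

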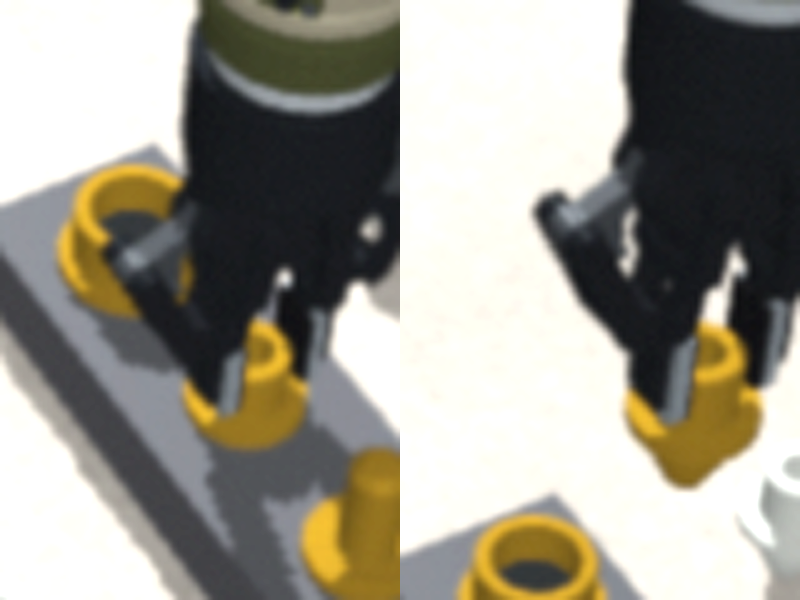

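The sleeve is held by its boss, about upright. In the right crop its foot is at (686,487), the collar spans 625–762, and the boss's right edge is at 745. I'll compare that with an upright model.

```bash
python3 - <<'E'
import pickle
from h import *
np.set_printoptions(precision=4,suppress=True)
s,S,T=pickle.load(open("e.pkl","rb"))
def crop(x,y,dz=0):
    for nm,z,rad in(("rim",.070,.015),("collartop",.046,.023),("collarbot",.040,.023),("foot",.012,.007)):
        a=np.linspace(0,2*np.pi,60)
        q=np.array([pr(S,[x+rad*np.cos(t),y+rad*np.sin(t),z+s["eef_pos"][2]-.0271+dz]) for t in a])
        q=400+(q-[350,150])*5-[400,0]+[400,0]
        q[:,0]=q[:,0]; q[:,1]-=400
        print(nm,"u",q[:,0].min().round(),q[:,0].max().round(),"v",q[:,1].min().round(),q[:,1].max().round())
crop(.4952,-.1995); crop(.4952,-.1995,.004); crop(.4932,-.2015)
E
```

```text
rim u 655.0 747.0 v 311.0 374.0
collartop u 624.0 763.0 v 348.0 444.0
collarbot u 623.0 761.0 v 360.0 457.0
foot u 663.0 704.0 v 452.0 481.0
rim u 656.0 748.0 v 302.0 365.0
collartop u 625.0 764.0 v 339.0 435.0
collarbot u 624.0 762.0 v 352.0 448.0
foot u 664.0 705.0 v 444.0 473.0
rim u 656.0 748.0 v 317.0 380.0
collartop u 625.0 764.0 v 353.0 450.0
collarbot u 624.0 762.0 v 366.0 463.0
foot u 664.0 705.0 v 458.0 487.0
```

Upright and firmly seated in the grip, matching the model within ~2 mm. I'll carry it over the well, turning to yaw 0.

Emit:
{"fn": "apply_moves", "kwargs": {
  "commands": [
    [0.4,-0.125,0,0,0,0,0],
    [0.8,-0.251,0,0,0,0,0],
    [0.8,-0.251,0,0,0,0,0],
    [0.8,-0.251,0,0,0,0,0],
    [0.8,-0.251,0,0,0,0,0],
    [0.8,-0.251,0,0,0,0,0],
    [0.8,-0.251,0,0,0,0,0],
    [0.8,-0.251,0,0,0,0,0],
    [0.8,-0.251,0,0,0,0,0],
    [0.8,-0.251,0,0,0,0,0],
    [0.8,-0.251,0,0,0,0,0],
    [0.8,-0.251,0,0,0,0,0],
    [0.8,-0.251,0,0,0,0,0],
    [0.8,-0.251,0,0,0,0,0],
    [0.8,-0.251,0,0,0,0,0],
    [0.14,-0.044,0,0,0,0,0],
    [0,0,0,0,0,-0.83,0],
    [0,0,0,0,0,-0.83,0],
    [0,0,0,0,0,-0.83,0],
    [0,0,0,0,0,-0.83,0]
  ]
}}

```text
t: 14.75
eef_pos: [0.5037, 0.2886, 0.2012]
orientation: [[0.063, 0.998, -0.003], [0.998, -0.063, -0.001], [-0.001, -0.003, -1.0]]
ft_force: [0.2, -0.5, -2.7]
gripper_width: 0.0277
finger_force: 59.6
```

Emit:
{"fn": "apply_moves", "kwargs": {
  "commands": [
    [0,0,0,0,0,-0.83,0],
    [0,0,0.5,0,0,0,0],
    [0,0,0.5,0,0,0,0],
    [0,0,0.4,0,0,0,0],
    [0,0,0.2,0,0,0,0],
    [0,0,0,0,0,0,0],
    [0,0,0,0,0,0,0]
  ]
}}

```text
t: 15.45
eef_pos: [0.5049, 0.2888, 0.1388]
orientation: [[-0.0, 1.0, -0.0], [1.0, 0.0, -0.0], [-0.0, -0.0, -1.0]]
ft_force: [-0.4, 0.4, -2.7]
gripper_width: 0.0275
finger_force: 59.6
```

```bash
python3 snap.py f.pkl; python3 - <<'E'
import pickle
from h import *
s,S,T=pickle.load(open("f.pkl","rb"))
o=s["eef_pos"]+np.array([.0036,.0037,0])
row=[]
for f,x,y in((S,180,100),(T,110,170)):
    m=cv2.convertScaleAbs(cv2.resize(f["pixels"][y:y+100,x:x+66,::-1],(396,600),interpolation=cv2.INTER_CUBIC),alpha=1.5)
    a=np.linspace(0,2*np.pi,60)
    for dz,rad,base,c in((.0429,.015,o,(0,0,255)),(.0189,.023,o,(0,0,255)),(.0129,.023,o,(0,0,255)),(-.0151,.007,o,(0,0,255)),(0,.0145,np.array([.509,.292,.092]),(255,0,0))):
        q=np.array([pr(f,base+[rad*np.cos(t),rad*np.sin(t),dz]) for t in a]);q=(q-[x,y]+.5)*6-.5
        cv2.polylines(m,[q.round().astype(int)],True,c,1)
    row.append(m)
cv2.imwrite("pics/f.png",np.hstack(row))
E
```

```text
[0.50490728 0.28880994 0.13877057] [-0.40967361  0.40324415 -2.68466235]
```

View pics/f.png

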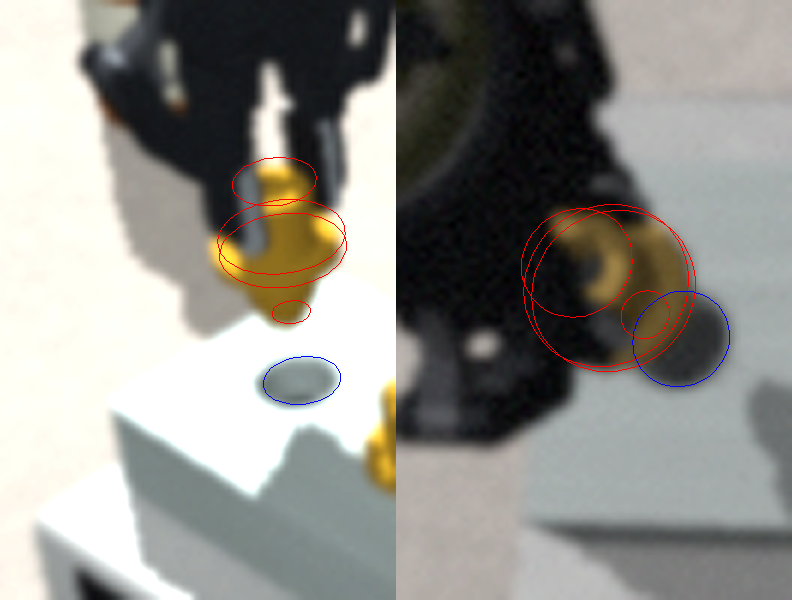

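The overlay shows the sleeve (red) and well (blue) agree within ~1 mm in both views. The side view wants about −1 mm in y. I'll descend in stages and watch the forces.

Emit:
{"fn": "apply_moves", "kwargs": {
  "commands": [
    [-0.025,0,0.3,0,0,0,0],
    [0,0,0.3,0,0,0,0],
    [0,0,0.2,0,0,0,0],
    [0,0,0.1,0,0,0,0],
    [0,0,0.1,0,0,0,0],
    [0,0,0,0,0,0,0]
  ]
}}

```text
t: 16.15
eef_pos: [0.5047, 0.2877, 0.098]
orientation: [[-0.0, 1.0, -0.001], [1.0, 0.0, -0.0], [-0.0, -0.001, -1.0]]
ft_force: [-0.7, 1.1, -3.1]
gripper_width: 0.0272
finger_force: 59.6
```

Emit:
{"fn": "apply_moves", "kwargs": {
  "commands": [
    [0,0,0.06,0,0,0,0],
    [0,0,0.06,0,0,0,0],
    [0,0,0.06,0,0,0,0],
    [0,0,0,0,0,0,0]
  ]
}}

```text
t: 16.55
eef_pos: [0.5053, 0.288, 0.0917]
orientation: [[-0.0, 1.0, 0.001], [1.0, 0.0, 0.0], [0.0, 0.001, -1.0]]
ft_force: [-0.0, 0.0, -0.9]
gripper_width: 0.0278
finger_force: 59.7
```

Emit:
{"fn": "apply_moves", "kwargs": {
  "commands": [
    [0,0,0.06,0,0,0,0],
    [0,0,0.04,0,0,0,0],
    [0,0,0,0,0,0,0]
  ]
}}

```text
t: 16.85
eef_pos: [0.5054, 0.2881, 0.0887]
orientation: [[-0.0, 1.0, 0.001], [1.0, 0.0, 0.001], [0.001, 0.001, -1.0]]
ft_force: [-1.9, -1.1, 6.3]
gripper_width: 0.0275
finger_force: 60.4
```

Emit:
{"fn": "apply_moves", "kwargs": {
  "commands": [
    [0,0,0.05,0,0,0,0],
    [0,0,0.05,0,0,0,0],
    [0,0,0,0,0,0,0]
  ]
}}

```text
t: 17.15
eef_pos: [0.5054, 0.2882, 0.0848]
orientation: [[-0.001, 1.0, 0.002], [1.0, 0.001, 0.001], [0.001, 0.002, -1.0]]
ft_force: [-2.0, -0.9, 5.8]
gripper_width: 0.0275
finger_force: 60.5
```

Now in the stiff seat with low lateral force. Keep pressing until the collar lands.

Emit:
{"fn": "apply_moves", "kwargs": {
  "commands": [
    [0,0,0.05,0,0,0,0],
    [0,0,0.05,0,0,0,0],
    [0,0,0,0,0,0,0]
  ]
}}

```text
t: 17.45
eef_pos: [0.5055, 0.2882, 0.082]
orientation: [[-0.001, 1.0, 0.002], [1.0, 0.001, 0.001], [0.001, 0.002, -1.0]]
ft_force: [-3.8, -0.9, 13.4]
gripper_width: 0.0278
finger_force: 61.2
```

Emit:
{"fn": "apply_moves", "kwargs": {
  "commands": [
    [0,0,0.04,0,0,0,0],
    [0,0,0.03,0,0,0,0],
    [0,0,0,0,0,0,0]
  ]
}}

```text
t: 17.75
eef_pos: [0.5056, 0.2882, 0.082]
orientation: [[-0.001, 1.0, 0.004], [1.0, 0.001, 0.002], [0.002, 0.004, -1.0]]
ft_force: [-9.6, -5.0, 29.4]
gripper_width: 0.0276
finger_force: 62.7
```

```bash
python3 snap.py g.pkl; python3 - <<'E'
import pickle
from h import *
s,S,T=pickle.load(open("g.pkl","rb"))
row=[cv2.convertScaleAbs(cv2.resize(f["pixels"][y:y+h,x:x+w,::-1],None,fx=5.5,fy=5.5,interpolation=cv2.INTER_CUBIC),alpha=1.2) for f,x,y,w,h in((S,205,125,85,80),(T,135,190,60,80))]
cv2.imwrite("pics/seat.png",np.hstack(row))
E
```

```text
[0.5055808  0.28820313 0.08195511] [-9.58893818 -4.99927062 29.44932704]
```

View pics/seat.png

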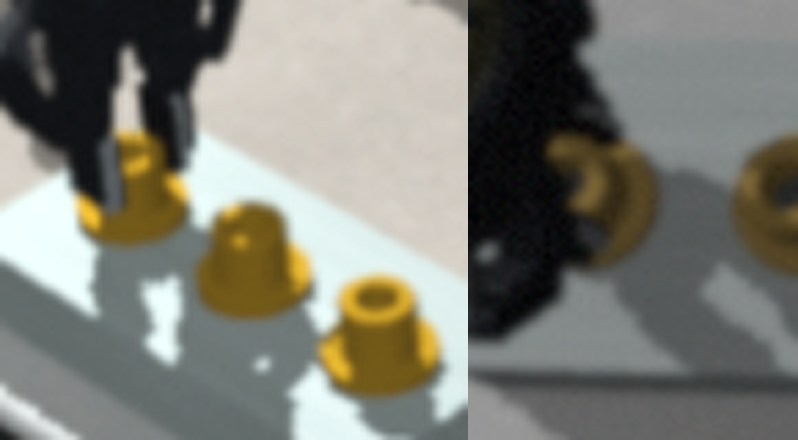

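The collar sits flush, in line with the two neighbours (side-view collar bottoms at y≈243/317/395, evenly spaced). Unload a little, release, retreat.

Emit:
{"fn": "apply_moves", "kwargs": {
  "commands": [
    [0,0,-0.04,0,0,0,0],
    [0,0,0,0,0,0,0.5],
    [0,0,0,0,0,0,0.8],
    [0,0,0,0,0,0,0.9],
    [0,0,0,0,0,0,0.9],
    [0,0,0,0,0,0,0.9],
    [0,0,-0.3,0,0,0,0.9],
    [0,0,-0.6,0,0,0,0.9],
    [0,0,-0.8,0,0,0,0.9],
    [0,0,-0.8,0,0,0,0.9],
    [0,0,-0.8,0,0,0,0.9],
    [0,0,0,0,0,0,0.9],
    [0,0,0,0,0,0,0.9],
    [0,0,0,0,0,0,0.9]
  ]
}}

```text
t: 19.25
eef_pos: [0.5045, 0.2876, 0.2095]
orientation: [[-0.0, 1.0, -0.001], [1.0, 0.0, -0.0], [-0.0, -0.001, -1.0]]
ft_force: [-0.1, -0.1, -0.8]
gripper_width: 0.0768
finger_force: 0.0
```

```bash
python3 snap.py i.pkl; python3 - <<'E'
import pickle
from h import *
s,S,T=pickle.load(open("i.pkl","rb"))
row=[cv2.convertScaleAbs(cv2.resize(f["pixels"][y:y+h,x:x+w,::-1],None,fx=5.5,fy=5.5,interpolation=cv2.INTER_CUBIC),alpha=1.2) for f,x,y,w,h in((S,205,125,85,80),(T,135,190,60,80))]
cv2.imwrite("pics/end.png",np.hstack(row))
E
```

```text
[0.50453017 0.28763718 0.20954362] [-0.09785227 -0.14910585 -0.77649077]
```

View pics/end.png

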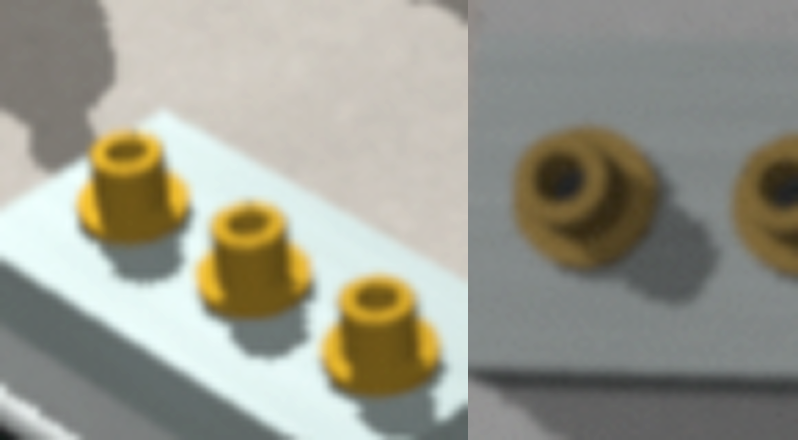

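The sleeve stands upright and flush like its two neighbours (rims at side-view y≈150/223/297), and the gripper is clear.

```bash
python3 -c "
from workcell import r;print(r.finish_job())"
```

```text
the job is handed in; nothing more can be done
None
```

The narrow sleeve is pressed into the empty well and released, standing upright with its collar flush by the last pictures; the job is handed in at about 19 s, but the hand-in returned no verdict and I did not re-check the wide sleeve and plug, which I never gripped.

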